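# Clear two piles and set up a current-transformer test

## Robot

A 6-joint arm with a two-finger parallel gripper is mounted at the origin on the work surface. World frame = base frame: x ahead of the robot, y to its left, z up, the work surface at z = 0. Lengths are in m, angles in rad, forces in N, time in s.
With the tool pointing down it reaches from about 0.35 to 0.925 m from the base axis. Payload 6.4 kg.
Tool frame: the origin (TCP) lies on the centre line of the jaws, within the pads' length; the fingertips stand 11 mm ahead of it and the grasp point (between the pads) lies 8 mm behind it; y points along the fingers, z is the direction in which the jaws open and shut, and the axes are right-handed (so a half turn about y gives the same grasp; the last joint's range is limited). The gripper opens to 85 mm and grips with 20 to 120 N. Pads are 22 mm wide; open, the fingers measure 114 mm over their backs; the gripper's body (76 mm by 85 mm) begins 54 mm behind the grasp point. The pads swing forward as they close: fully open they stand 13 mm farther back than shut.
Start: joints at [-1.414, 0.245, 1.558, -0, 1.339, -0.174], TCP at [0.211, -0.615, 0.242] pointing down, gripper open.
Joint ranges: [-3.13, 3.13], [-1.02, 2.26], [0.13, 2.54], [-0.95, 4.09], [0.21, 2.88], [-2.74, 2.74]. Speed limits (rad/s): [2.57, 2.57, 3.14, 3.14, 3.14, 3.14].

## Interface

Orientations are given as a unit quaternion [x, y, z, w].
In Python, from rig import r, imaging gives the robot as it stands.
- The arm moves only by the tool apply_moves, never from a script. Its arguments are lists of equal length, an entry for each row: "translation": the shift along the tool's x, y, z in mm, a list of three; "delta_rot": the turn, a rotation vector about the tool's x, y, z in rad, a list of three. A call has exactly 8 rows; each row shifts and turns the commanded pose from where the row before left it, along the tool's axes as they then stand; what a row does not reach is not made up. A row lasts 1/12 s, in which the tool goes at most 41.7 mm and 7.16 degrees, less where a joint would pass 70% of its speed; a pose out of reach is approached as far as the arm can. A call is refused whole if a number of a shift passes 41.7 or a number of a turn 0.125, either way. A call with a gripper value outside its range is refused whole. "hand" is the opening, from 0 (shut) to 1 (fully open), set as the call begins (left out, the last holds). The fingers move at their own pace and stop on an object; the grip force is fixed at half the most. Time passes only in rows, so rows that do not move let the fingers close, or fill a call up. It gives the time, the measured TCP pose, the force and the opening at its end, in the units of the state.
- r.get_obs(): the state, without advancing time (a new reading comes with each control period).
- imaging.get_image(name): name is "scene" or "top" or "wrist"; returns a dict with "frame" (420x560x3 uint8, blue, green, red), "fx", "fy", "cx", "cy" (pixels), "rvec" (rotation vector, rad) and "tvec" (3), from world to camera coordinates, as OpenCV has them. Camera axes: x right, y down, z forward; pixel columns grow to the right and rows downward; lengths in m; the calibration is good to about 2 mm. A picture is of the moment at which its call begins. There is no depth.
- r.sign_off(): hands the job in, once; it reports no verdict.
The state is a dict: "time": time; "q": joint angles; "qvel": joint speeds; "joint_torque": joint torques, N m; "eef_pos": TCP position; "ee_rot": TCP orientation; "ft_force": force on the tool from outside, world axes, zero at the start; "ft_torque": the same for the moment, N m; "finger_gap": finger opening in m.
Only numpy, scipy, OpenCV 4.12 (cv2) and the standard library are available. Lean on these libraries where they do the work, as an engineer would, in place of code of your own. Each camera call takes 0.05 s, during which the arm holds its last target. There are 200 camera calls.

## Task

The parts for a current-transformer test lie in two piles on the plywood board. Take the piles apart: stand the copper tube in the bore of the brass block, down to its black mark, and only then thread the ferrite ring over it so that it lies flat on the block; set the finned heat sink fins up on the pad of the steel cold plate and the grey die-cast box lid up between the end rails of the white carrier, both centred and squared up with their plates. Set the parts down rather than dropping them, and leave the blue capacitor can where it stands.

Things in the scene. Friction and masses are not known exactly. Their poses are not given: they have to be found in the camera images.
- tube: copper tube, 22 mm outside diameter, 72 mm long, ends chamfered, a black band round its middle (the insertion mark, 36 mm from either end; both ends alike). About 0.08 kg. At the start it stands upright on the heat sink or on the box. Origin: its centre, at the mark; z along the tube.
- core: dark grey ferrite ring, 54 mm outside and 36 mm inside diameter, 22 mm high. About 0.12 kg. At the start it lies flat on whichever of heat sink and box does not carry the tube. Origin: its centre (middle of the hole, half height); z along its axis.
- heatsink: bare aluminium heat sink, 80 (x) x 56 (y) x 30 mm high: an 8 mm base plate with seven fins that run along x; the outer fins are flush with the long sides. About 0.25 kg; can be gripped across y. At the start it lies on the 12 mm plywood board, the bottom of one pile. Origin: centre of its underside; z up.
- box: grey painted die-cast box with a closed lid and four dark screw heads on top, 72 (x) x 56 (y) x 30 mm high. About 0.25 kg; can be gripped across y. At the start it lies on the 12 mm plywood board, the bottom of the other pile. Origin: centre of its underside; z up.
- block: brass terminal block, fixed to the bench, 70 x 70 mm and 45 mm high, with one upright blind bore in the middle of its top: 25 mm diameter, 36 mm deep, mouth chamfered 3 mm. A tube that stands on the floor of the bore has its mark level with the block's top. Origin: centre of its underside (bore axis), on the bench; z up.
- coldplate: steel cold plate, fixed to the bench, 110 (x) x 80 (y) x 12 mm high, with two brass hose stubs on one end and a grey pad 90 x 66 mm, flush, in the middle of its top. The heat sink's place, its length along the plate's x (either way round). Origin: centre of its underside, on the bench; z up.
- carrier: white plastic carrier, fixed to the bench: a floor plate 112 (x) x 80 (y) x 5 mm with a 10 mm wide rail across each x end, 12 mm high over the bench; 92 mm free between the rails, the long sides open. The box's place, its length along the carrier's x (either way round). Origin: centre of its underside, on the bench; z up.
- capacitor: blue capacitor can, 32 mm diameter, 40 mm high, loose, standing on the plywood board. Not to be moved. Origin: centre of its underside.
Things that resemble listed ones, but are neither listed nor needed, are in the scene too. What is shaped like the box but green or red is not meant. What is shaped like the coldplate but purple is not meant.

How it is judged:
On the way, in this order (a step that is already met when the one before it is completed fails the run):
1. the tube stands in the bore down to its mark, the ring not yet on the block (horizontal distance between tube and block below 0.006 m and z of tube in the frame of block between 0.04 and 0.048 m and (angle between tube's own z axis and vertical below 0.15 rad or angle between tube's own z axis and vertical above 2.99159 rad) and horizontal distance between core and block above 0.06 m), for 0.2 s.
2. the ring lies on the block round the tube (horizontal distance between tube and block below 0.006 m and z of tube in the frame of block between 0.04 and 0.048 m and (angle between tube's own z axis and vertical below 0.15 rad or angle between tube's own z axis and vertical above 2.99159 rad) and horizontal distance between core and block below 0.01 m and z of core in the frame of block between 0.052 and 0.06 m), for 0.2 s.
At the end, for the whole second after the job is handed in: Tube in bore: mark at most 3 mm over, 5 mm under the block top, axis within 6 mm, tilt < 0.15. Ring flat on block round it, within 10 mm. Heat sink (10 mm) and box (12 mm) centred on cold plate and carrier, upright, flat, turned < 0.2 rad. All heights within 4 mm; all at rest (all of step 2 and horizontal distance between heatsink and coldplate below 0.01 m and z of heatsink in the frame of coldplate between 0.008 and 0.016 m and angle between each of heatsink, box's own z axis and vertical below 0.08 rad and angle between the x axis of heatsink and the x axis of coldplate, either way round below 0.2 rad and horizontal distance between box and carrier below 0.012 m and z of box in the frame of carrier between 0.001 and 0.009 m and angle between the x axis of box and the x axis of carrier, either way round below 0.2 rad and linear speed of each of tube, core, heatsink, box below 0.02 m/s); the robot touches nothing.
It fails at once if a part is dropped (moves faster than 0.6 m/s with no finger touching it: a fall of about 18 mm) ((linear speed of tube above 0.6 m/s and contact force between the fingers and tube below 0.01 N) or (linear speed of core above 0.6 m/s and contact force between the fingers and core below 0.01 N) or (linear speed of heatsink above 0.6 m/s and contact force between the fingers and heatsink below 0.01 N) or (linear speed of box above 0.6 m/s and contact force between the fingers and box below 0.01 N)).
It fails at once if the capacitor can is moved more than 25 mm or knocked over (distance of capacitor from where it was at the start of the episode above 0.025 m or angle between capacitor's own z axis and vertical above 0.5 rad).
It also fails if it takes over 115 s, if anything falls off the work surface, if the arm or the gripper's body presses on something with over 40 N, if the wrist force passes 120 N, or if a joint passes its speed limit or range.

## Working session

There is one attempt and no reset: what is moved stays moved. The work goes in short steps, Python scripts to look and compute and a tool call to move; the robot and the scene stay as the last step left them, time stands still between calls to the robot, and variables do not carry over. Pictures are saved under pics/ and viewed, about 12 in all and at most 16, crops included, and the job is handed in when it is done.

Besides the shell and the picture viewer there is one more tool, called after "Request:" as a command line: name --argument value ..., lists and objects as JSON in quotes. apply_moves: Moves the arm, as the interface text tells. Its arguments: {"type":"object","properties":{"translation":{"type":"array"},"delta_rot":{"type":"array"},"hand":{"type":"number"}},"required":["translation","delta_rot"]}

```bash
ls; mkdir -p pics; python3 - <<'E'
from rig import r, imaging
import cv2,numpy as np,pickle
o=r.get_obs();print(o)
for n in("scene","top","wrist"):
    d=imaging.get_image(n);cv2.imwrite(f"pics/a_{n}.png",d["frame"]);pickle.dump(d,open(f"pics/a_{n}.pkl","wb"))
    R=cv2.Rodrigues(np.array(d["rvec"]))[0];print(n,d["fx"],-R.T@np.array(d["tvec"]).ravel(),R[2])
E
```

```text
pics
{'time': 0.0, 'q': array([-1.41406432e+00,  2.45817584e-01,  1.55903708e+00, -4.34727292e-06,
        1.33870078e+00, -1.74106451e-01]), 'qvel': array([-1.33793711e-03, -7.33710043e-04, -4.29775770e-04,  5.14002383e-06,
       -5.15984102e-04,  5.32844176e-06]), 'joint_torque': array([-1.97804227e-03, -4.29518044e+01, -3.26126504e+01, -2.01356875e-04,
        5.39075161e-03,  8.08572963e-06]), 'eef_pos': array([ 0.21105746, -0.61420208,  0.24116566]), 'ee_rot': array([-0.1164321 ,  0.6981479 , -0.69676003,  0.11644117]), 'ft_force': array([ 0.19909385, -0.213287  , -0.68649298]), 'ft_torque': array([-0.01210293,  0.01048899, -0.0013897 ]), 'finger_gap': 0.08536449769041524}
scene 419.7516613083924 [ 1.22383256 -0.24149197  0.78743096] [-0.67440845  0.24352139 -0.69704417]
top 420.5087700887001 [ 0.44111469 -0.01221774  1.36282305] [ 0.06802451  0.0093072  -0.99764024]
wrist 298.83641571364797 [ 0.2798339  -0.59000991  0.37300773] [-0.27638074 -0.0919383  -0.9566405 ]
```

View pics/a_top.png

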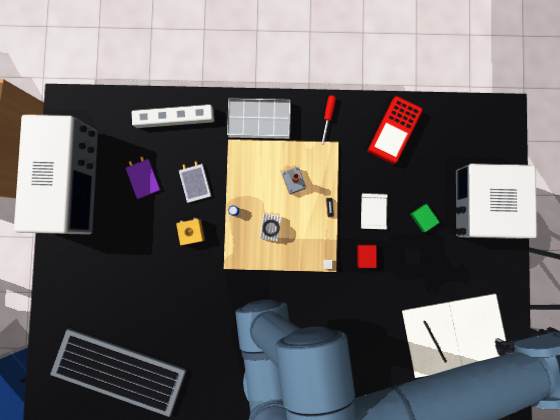

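View pics/a_scene.png

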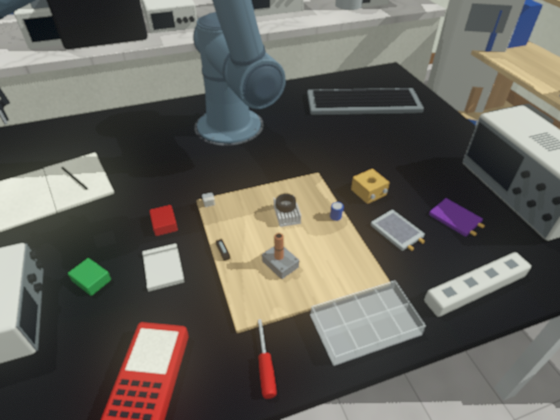

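The tube is on the grey box at top (293,178), and the ring is on the heat sink at (271,228). Capacitor is at (233,210), block (190,232), grey-pad cold plate (195,183), carrier (374,211). Lookalikes are the purple plate (143,177), green box (425,218) and red box (367,257); the white sheet at (440,345) is a notebook. I'll check these choices in one enlarged crop.

```bash
cat > h.py <<'E'
import cv2,numpy as np,pickle
from scipy.spatial.transform import Rotation as Ro
def cam(d):
    R=cv2.Rodrigues(np.array(d["rvec"],float))[0];t=np.array(d["tvec"],float).ravel();return R,t
def p2w(d,uv,z):
    R,t=cam(d);uv=np.atleast_2d(uv).astype(float)
    v=np.c_[(uv[:,0]-d["cx"])/d["fx"],(uv[:,1]-d["cy"])/d["fy"],np.ones(len(uv))]@R
    c=-R.T@t;s=(z-c[2])/v[:,2];return c+v*s[:,None]
def w2p(d,p):
    R,t=cam(d);q=np.atleast_2d(p)@R.T+t;return np.c_[q[:,0]/q[:,2]*d["fx"]+d["cx"],q[:,1]/q[:,2]*d["fy"]+d["cy"]]
def rectw(d,mask,z,near=None):
    """min-area rectangle on plane z of the biggest (or nearest to pixel) blob"""
    cs=cv2.findContours(mask.astype(np.uint8),cv2.RETR_EXTERNAL,cv2.CHAIN_APPROX_NONE)[0]
    cs=[c for c in cs if cv2.contourArea(c)>40]
    c=max(cs,key=cv2.contourArea) if near is None else max(cs,key=lambda c:cv2.pointPolygonTest(c,tuple(map(float,near)),True))
    w=p2w(d,c.reshape(-1,2),z)[:,:2]
    (x,y),(a,b),th=cv2.minAreaRect((w*1000).astype(np.float32))
    if a<b: a,b,th=b,a,th+90
    return np.array([x,y])/1000,(round(a),round(b)),(th+90)%180-90
def snap(n,f):
    from rig import imaging
    d=imaging.get_image(n);cv2.imwrite(f"pics/{f}.png",d["frame"]);pickle.dump(d,open(f"pics/{f}.pkl","wb"));return d
def load(f): return pickle.load(open(f"pics/{f}.pkl","rb"))
def go(tgt,yaw=None):
    """tool-frame shift (mm) to world TCP tgt; yaw: world dir (rad) of jaw axis z -> turn about tool y"""
    from rig import r
    o=r.get_obs();R=Ro.from_quat(o["ee_rot"]).as_matrix()
    print("t",round(o["time"],2),"pos",o["eef_pos"].round(4),"gap",round(o["finger_gap"],4),"F",o["ft_force"].round(1))
    print("tilt y",R[:,1].round(4),"jaw yaw deg",np.degrees(np.arctan2(R[1,2],R[0,2])).round(2))
    if tgt is not None: print("shift mm",(R.T@(np.array(tgt)-o["eef_pos"])*1000).round(1))
    if yaw is not None:
        a=np.arctan2(R[1,2],R[0,2]);e=(yaw-a+np.pi/2)%np.pi-np.pi/2;print("turn about tool y (rad)",round(-e,4))
E
python3 - <<'E'
from h import *
d=load("a_top");f=d["frame"]
c=f[130:280,120:440];cv2.imwrite("pics/b.png",cv2.resize(c,None,fx=2.5,fy=2.5,interpolation=cv2.INTER_CUBIC))
for n,uv,z in[("tube/box",(293,181),.042),("tube top",(295,178),.114),("core",(271,228),.064),("cap",(233,210),.05),("block",(190,232),.045),("cold",(195,183),.012),("carrier",(374,211),.005)]: print(n,p2w(d,uv,z).round(3))
go(None)
E
```

```text
tube/box [[ 0.631 -0.036  0.042]]
tube top [[ 0.63  -0.041  0.114]]
core [[0.48  0.029 0.064]]
cap [[0.534 0.15  0.05 ]]
block [[0.462 0.283 0.045]]
cold [[0.622 0.28  0.012]]
carrier [[ 0.545 -0.301  0.005]]
t 0.15 pos [ 0.2111 -0.6143  0.2414] gap 0.0856 F [-0.1 -0.6 -0.1]
tilt y [-2.0e-04  1.5e-03 -1.0e+00] jaw yaw deg -71.05
```

View pics/b.png

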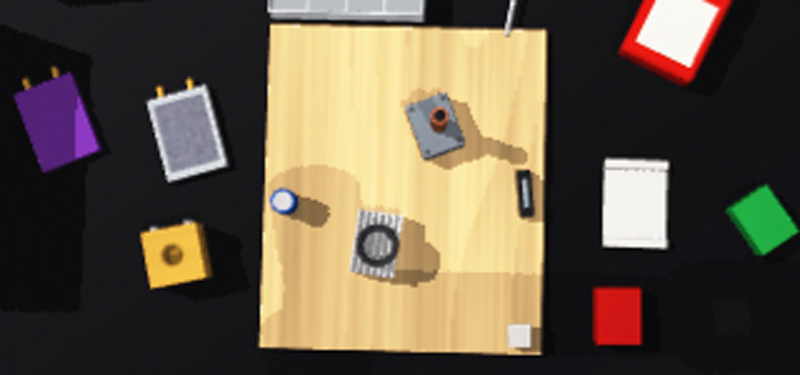

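The crop confirms the choice: the grey box carries the copper tube, the brass block has its bore at crop (172,254), and the steel plate with brass stubs is at (187,132). I'm moving to a wrist view over the tube and box.

Request:
apply_moves --translation '[[-24.3,-0.8,-17],[-24.3,-0.8,-17],[-24.3,-0.8,-17],[-24.3,-0.8,-17],[-24.3,-0.8,-17],[-24.3,-0.8,-17],[-24.3,-0.8,-17],[-24.3,-0.8,-17]]' --delta_rot '[[0,0,0],[0,0,0],[0,0,0],[0,0,0],[0,0,0],[0,0,0],[0,0,0],[0,0,0]]' --hand 1

```text
time: 0.82
eef_pos: [0.3514, -0.4215, 0.2484]
ee_rot: [-0.116, 0.698, -0.697, 0.116]
ft_force: [0.6, 0.2, -0.5]
finger_gap: 0.0853
```

Request:
apply_moves --translation '[[-24.3,-0.8,-17],[-24.3,-0.8,-17],[-24.3,-0.8,-17],[-24.3,-0.8,-17],[-24.3,-0.8,-17],[-24.3,-0.8,-17],[-24.3,-0.8,-17],[-24.3,-0.8,-17]]' --delta_rot '[[0,0,0],[0,0,0],[0,0,0],[0,0,0],[0,0,0],[0,0,0],[0,0,0],[0,0,0]]'

```text
time: 1.48
eef_pos: [0.491, -0.2298, 0.2549]
ee_rot: [-0.116, 0.698, -0.697, 0.116]
ft_force: [0.2, -0.6, -0.2]
finger_gap: 0.0853
```

Request:
apply_moves --translation '[[-24.3,-0.8,-17],[-24.3,-0.8,-17],[-24.3,-0.8,-17],[-24.3,-0.8,-17],[-24.3,-0.8,-17],[-24.3,-0.8,-17],[-24.3,-0.8,-17],[-24.3,-0.8,-17]]' --delta_rot '[[0,0,0],[0,0,0],[0,0,0],[0,0,0],[0,0,0],[0,0,0],[0,0,0],[0,0,0]]'

```text
time: 2.15
eef_pos: [0.6307, -0.038, 0.2611]
ee_rot: [-0.117, 0.698, -0.697, 0.116]
ft_force: [0.3, 0.1, -0.8]
finger_gap: 0.0852
```

```bash
python3 - <<'E'
from h import *
go(None);snap("wrist","c")
E
```

```text
t 2.15 pos [ 0.6307 -0.038   0.2611] gap 0.0852 F [ 0.3  0.1 -0.8]
tilt y [-7.e-04  1.e-04 -1.e+00] jaw yaw deg -71.04
```

View pics/c.png

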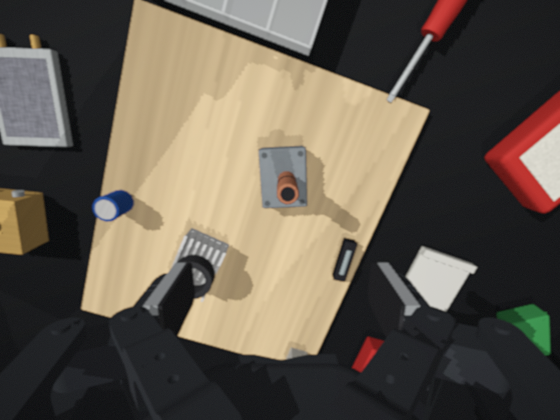

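The wrist view shows the tube top at (288,193) on the grey box (corners about 260,150 to 307,208). I'll measure both by mask.

```bash
python3 - <<'E'
from h import *
d=load("c");f=d["frame"];hsv=cv2.cvtColor(f,cv2.COLOR_BGR2HSV)
for p in[(288,193),(288,178),(275,160),(300,170),(250,180)]: print(p,hsv[p[1],p[0]])
roi=np.zeros(f.shape[:2],bool);roi[140:220,250:320]=1
H,S,V=[hsv[...,i].astype(int) for i in range(3)]
gray=roi&(((H>85)&(H<130)&(S>20))|(S<50))&(V>60)&(V<190)
print(gray.sum()); print("box",rectw(d,gray,.042,(270,165)))
cop=roi&((H<12)|(H>170))&(S>90)
c=max(cv2.findContours(cop.astype(np.uint8),cv2.RETR_EXTERNAL,cv2.CHAIN_APPROX_NONE)[0],key=cv2.contourArea);print("cop bbox",cv2.boundingRect(c))
cv2.imwrite("pics/c2.png",cv2.resize(np.hstack([f[140:220,250:320],cv2.merge([gray*255,cop*255,gray*0]).astype(np.uint8)[140:220,250:320]]),None,fx=5,fy=5,interpolation=0))
E
```

```text
(288, 193) [140  17  44]
(288, 178) [  9 133 125]
(275, 160) [102  19 133]
(300, 170) [101  19 151]
(250, 180) [ 19  71 222]
2224
box (array([ 0.63731818, -0.03678764]), (73, 55), 21.639726638793945)
cop bbox (277, 172, 22, 32)
```

View pics/c2.png

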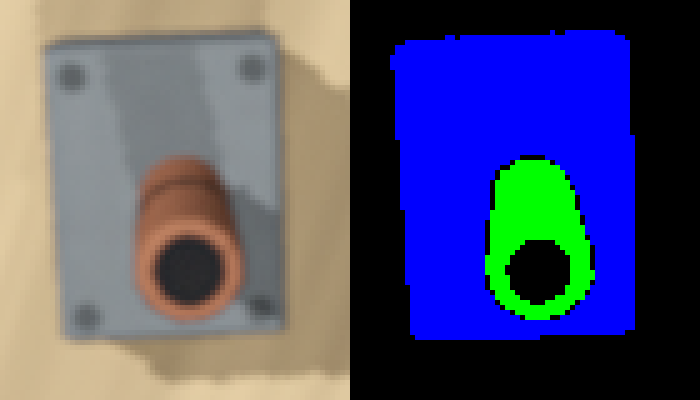

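The crop shows the tube's hole centre at about (287.4,193.8) and a clean box outline.

```bash
python3 - <<'E'
from h import *
d=load("c");p=p2w(d,(287.4,193.8),.114)[0];print(p)
q=w2p(d,np.array([[p[0],p[1],.042]]));print(q, "mark at",w2p(d,[[p[0],p[1],.078]]))
go([p[0],p[1],.165])
t=load("a_top");print("top tube proj",w2p(t,[p]))
E
```

```text
[ 0.63665455 -0.04111983  0.114     ]
[[286.24726178 179.35305515]] mark at [[286.76181742 185.80183677]]
t 2.2 pos [ 0.6327 -0.0342  0.2613] gap 0.0855 F [-1.2  2.  -0.1]
tilt y [ 0.0016  0.0027 -1.    ] jaw yaw deg -70.84
shift mm [-1.2 96.3  8. ]
top tube proj [[295.15008457 175.87170886]]
```

Request:
apply_moves --translation '[[-0.2,16,1.3],[-0.2,16,1.3],[-0.2,16,1.3],[-0.2,16,1.3],[-0.2,16,1.3],[-0.2,16,1.3],[0,0,0],[0,0,0]]' --delta_rot '[[0,0,0],[0,0,0],[0,0,0],[0,0,0],[0,0,0],[0,0,0],[0,0,0],[0,0,0]]'

```text
time: 2.87
eef_pos: [0.6331, -0.0463, 0.1644]
ee_rot: [-0.117, 0.698, -0.697, 0.116]
ft_force: [-0.7, 0.0, 0.7]
finger_gap: 0.0851
```

```bash
python3 - <<'E'
from h import *
go([.6367,-.0411,.093])
E
```

```text
t 2.87 pos [ 0.6331 -0.0463  0.1644] gap 0.0851 F [-0.7  0.   0.7]
tilt y [-2.6e-03  7.0e-04 -1.0e+00] jaw yaw deg -71.05
shift mm [-5.3 71.4 -3.7]
```

```bash
python3 - <<'E'
from h import *
d=snap("wrist","d");f=d["frame"]
print(w2p(d,[[.6367,-.0411,.114]]))
x,y=w2p(d,[[.6367,-.0411,.114]])[0].astype(int)
hsv=cv2.cvtColor(f,cv2.COLOR_BGR2HSV);H,S,V=[hsv[...,i].astype(int) for i in range(3)]
cop=((H<14)|(H>170))&(S>90);m=np.zeros_like(cop);m[y-50:y+50,x-50:x+50]=1;cop&=m
cs,h=cv2.findContours(cop.astype(np.uint8),cv2.RETR_CCOMP,cv2.CHAIN_APPROX_NONE)
for c,k in zip(cs,h[0]):
    if k[3]>=0 and cv2.contourArea(c)>50:
        e=cv2.fitEllipse(c);print("hole",e,p2w(d,e[0],.114))
go([.6367,-.0411,.093])
E
```

```text
[[277.06283422 228.56092534]]
hole ((277.2941589355469, 228.3324737548828), (20.53090476989746, 21.066864013671875), 87.9309310913086) [[ 0.63689837 -0.04119147  0.114     ]]
t 2.92 pos [ 0.6339 -0.0465  0.1658] gap 0.0857 F [ 0.2 -0.3  0.7]
tilt y [-1.e-04  1.e-04 -1.e+00] jaw yaw deg -71.05
shift mm [-4.4 72.8 -4.2]
```

Request:
apply_moves --translation '[[-2.3,0,-2],[-2.3,12,-2],[0,15,0],[0,15,0],[0,15,0],[0,15,0],[0,0,0],[0,0,0]]' --delta_rot '[[0,0,0],[0,0,0],[0,0,0],[0,0,0],[0,0,0],[0,0,0],[0,0,0],[0,0,0]]'

```text
time: 3.58
eef_pos: [0.6364, -0.0409, 0.0925]
ee_rot: [-0.117, 0.698, -0.697, 0.116]
ft_force: [0.5, -0.4, -0.2]
finger_gap: 0.0854
```

Request:
apply_moves --translation '[[0,0,0],[0,0,0],[0,0,0],[0,0,0],[0,0,0],[0,0,0],[0,0,0],[0,0,0]]' --delta_rot '[[0,0,0],[0,0,0],[0,0,0],[0,0,0],[0,0,0],[0,0,0],[0,0,0],[0,0,0]]' --hand 0

```text
time: 4.25
eef_pos: [0.6373, -0.0412, 0.0942]
ee_rot: [0.116, -0.697, 0.698, -0.117]
ft_force: [-0.4, 0.8, 3.1]
finger_gap: 0.0205
```

```bash
python3 - <<'E'
from h import *
go([.6367,-.0411,.093])
E
```

```text
t 4.25 pos [ 0.6373 -0.0412  0.0942] gap 0.0205 F [-0.4  0.8  3.1]
tilt y [ 9.e-04 -1.e-04 -1.e+00] jaw yaw deg -71.05
shift mm [ 0.5  1.2 -0.3]
```

Request:
apply_moves --translation '[[0,-10,0],[0,-20,0],[0,-30,0],[0,-30,0],[0,-30,0],[0,-5,-17],[0,0,-25],[5,0,-30]]' --delta_rot '[[0,0,0],[0,0,0],[0,0,0],[0,0,0],[0,0,0],[0,0,0],[0,0,0],[0,0,0]]'

```text
time: 4.92
eef_pos: [0.609, 0.0256, 0.2192]
ee_rot: [0.115, -0.697, 0.698, -0.116]
ft_force: [-0.6, 0.3, -1.5]
finger_gap: 0.0206
```

Request:
apply_moves --translation '[[8,0,-36],[8,0,-36],[8,0,-36],[8,0,-36],[8,0,-36],[6,0,-20],[0,0,0],[0,0,0]]' --delta_rot '[[0,0,0],[0,0,0],[0,0,0],[0,0,0],[0,0,0],[0,0,0],[0,0,0],[0,0,0]]'

```text
time: 5.58
eef_pos: [0.4991, 0.2005, 0.2179]
ee_rot: [0.118, -0.697, 0.697, -0.117]
ft_force: [-0.8, -0.0, -1.0]
finger_gap: 0.02
```

```bash
python3 - <<'E'
from h import *
go(None);snap("wrist","e")
E
```

```text
t 5.58 pos [0.4991 0.2005 0.2179] gap 0.02 F [-0.8 -0.  -1. ]
tilt y [-9.e-04 -4.e-04 -1.e+00] jaw yaw deg -70.9
```

View pics/e.png

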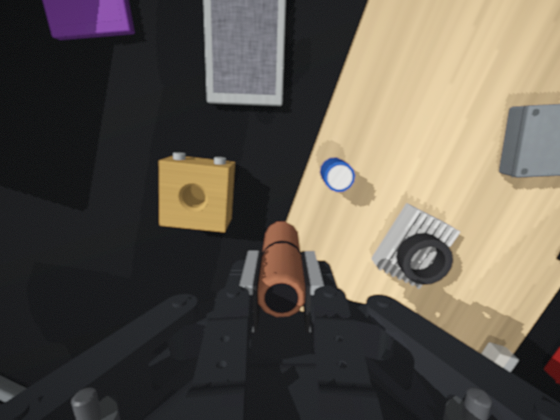

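The block's bore is at about (192,196), its top spanning (160,157) to (235,231), with two studs at (180,155) and (220,160). The tube is held upright with its top hole at (282,297), and the ring is at (425,258).

```bash
python3 - <<'E'
from h import *
d=load("e");f=d["frame"];hsv=cv2.cvtColor(f,cv2.COLOR_BGR2HSV);H,S,V=[hsv[...,i].astype(int) for i in range(3)]
roi=np.zeros(f.shape[:2],bool);roi[145:240,150:245]=1
br=roi&(H>12)&(H<32)&(S>80)&(V>60)
print("block",rectw(d,br,.045))
print(V[196,155:240:2]);print(V[150:240:2,192])
bm=br&(V>165)
cs,h=cv2.findContours(bm.astype(np.uint8),cv2.RETR_CCOMP,cv2.CHAIN_APPROX_NONE)
for c,k in zip(cs,h[0]):
    if k[3]>=0 and cv2.contourArea(c)>100:
        e=cv2.fitEllipse(c);w=p2w(d,c.reshape(-1,2),.045)[:,:2];print("bore",e,p2w(d,e[0],.045),w.min(0),w.max(0))
# tube hole
dk=np.zeros_like(roi);dk[270:325,255:310]=1
cop=dk&((H<14)|(H>170))&(S>90)
cs,h=cv2.findContours(cop.astype(np.uint8),cv2.RETR_CCOMP,cv2.CHAIN_APPROX_NONE)
for c,k in zip(cs,h[0]):
    if k[3]>=0 and cv2.contourArea(c)>100: e=cv2.fitEllipse(c);print("tube",e,p2w(d,e[0],.2179+.021))
E
```

```text
block (array([0.46716086, 0.28581628]), (80, 78), 12.28934383392334)
[ 31  35 154 193 192 192 192 192 192 193 193 182 135 118 103 103 104 105
 105 117 130 133 134 134 132 175 197 191 192 193 193 194 194 195 196 193
 130  99  99  50  24  23  23]
[ 30  32  29  59 108 145 151 183 194 192 193 190 190 192 194 194 186 134
 129 130 132 129 118 109 108 108 108 114 138 188 196 195 196 194 194 193
 196 195 197 164  38  29  29  32  31]
bore ((191.08773803710938, 195.05101013183594), (25.062162399291992, 27.75079917907715), 96.51634979248047) [[0.4650115  0.28983444 0.045     ]] [0.45086883 0.27465915] [0.47921198 0.30407238]
tube ((280.7986145019531, 297.609619140625), (29.321956634521484, 33.206783294677734), 91.97469329833984) [[0.49925289 0.20173096 0.2389    ]]
```

```bash
python3 - <<'E'
from h import *
d=load("e");f=d["frame"];hsv=cv2.cvtColor(f,cv2.COLOR_BGR2HSV);H,S,V=[hsv[...,i].astype(int) for i in range(3)]
roi=np.zeros(f.shape[:2],bool);roi[163:240,150:236]=1
br=roi&(H>12)&(H<32)&(S>80)&(V>175)
print("block top",rectw(d,br,.045))
go([.465,.2895,.145])
E
```

```text
block top (array([0.46375729, 0.28771234]), (70, 69), 12.769904136657715)
t 5.63 pos [0.4999 0.1997 0.2181] gap 0.0203 F [ 0.5 -0.5 -1.2]
tilt y [-4.e-04 -4.e-04 -1.e+00] jaw yaw deg -70.99
shift mm [  3.7  73.1 -96.3]
```

Request:
apply_moves --translation '[[0.7,0,-16],[0.7,0,-16],[0.7,0,-16],[0.7,0,-16],[0.7,15,-16],[0.8,20,-15.3],[0,20,0],[0,0,0]]' --delta_rot '[[0,0,0],[0,0,0],[0,0,0],[0,0,0],[0,0,0],[0,0,0],[0,0,0],[0,0,0]]'

```text
time: 6.3
eef_pos: [0.4631, 0.2868, 0.1589]
ee_rot: [0.119, -0.697, 0.698, -0.113]
ft_force: [-1.2, -0.3, -1.6]
finger_gap: 0.0203
```

```bash
python3 - <<'E'
from h import *
go([.4644,.2888,.061]);d=snap("wrist","f");go([.4644,.2888,.061])
print("tip of tube",w2p(d,[[.4644,.2888,.1],[.4644,.2888,.045]]))
cv2.imwrite("pics/f2.png",cv2.resize(d["frame"][100:340,120:420],None,fx=2,fy=2))
E
```

```text
t 6.3 pos [0.4631 0.2868 0.1589] gap 0.0203 F [-1.2 -0.3 -1.6]
tilt y [-0.0078 -0.0031 -1.    ] jaw yaw deg -71.09
shift mm [-2.7 97.9 -1.5]
t 6.35 pos [0.4643 0.287  0.161 ] gap 0.0205 F [-0.8 -0.5 -0.8]
tilt y [-0.0051 -0.0021 -1.    ] jaw yaw deg -71.11
shift mm [ -1.2 100.   -1.7]
tip of tube [[280.52071565 228.13376519]
 [280.66489638 205.22692507]]
```

View pics/f2.png

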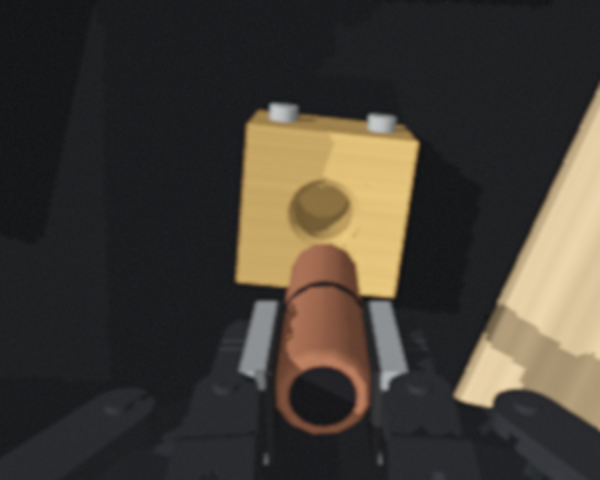

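Bore centre at full-image (280.5,205.3), matching the prediction (280.7,205.2). Descending.

Request:
apply_moves --translation '[[0,10,0],[0,15,0],[0,15,0],[0,12,0],[0,6,0],[0,0,0],[0,0,0],[0,0,0]]' --delta_rot '[[0,0,0],[0,0,0],[0,0,0],[0,0,0],[0,0,0],[0,0,0],[0,0,0],[0,0,0]]'

```text
time: 7.02
eef_pos: [0.4662, 0.2884, 0.1066]
ee_rot: [-0.116, 0.698, -0.697, 0.117]
ft_force: [0.2, 0.2, -0.5]
finger_gap: 0.0199
```

```bash
python3 - <<'E'
from h import *
go([.4644,.2888,.061])
E
```

```text
t 7.02 pos [0.4662 0.2884 0.1066] gap 0.0199 F [ 0.2  0.2 -0.5]
tilt y [ 1.9e-03  6.0e-04 -1.0e+00] jaw yaw deg -71.06
shift mm [ 1.6 45.6 -0.9]
```

Request:
apply_moves --translation '[[0.5,5,-0.3],[0.3,6,-0.2],[0,6,0],[0,6,0],[0,6,0],[0,4,0],[0,0,0],[0,0,0]]' --delta_rot '[[0,0,0],[0,0,0],[0,0,0],[0,0,0],[0,0,0],[0,0,0],[0,0,0],[0,0,0]]'

```text
time: 7.68
eef_pos: [0.4641, 0.2884, 0.0721]
ee_rot: [0.117, -0.697, 0.698, -0.116]
ft_force: [-0.1, 0.0, -0.4]
finger_gap: 0.0198
```

Request:
apply_moves --translation '[[0,2,0],[0,2,0],[0,2,0],[0,1,0],[0,1,0],[0,0,0],[0,0,0],[0,0,0]]' --delta_rot '[[0,0,0],[0,0,0],[0,0,0],[0,0,0],[0,0,0],[0,0,0],[0,0,0],[0,0,0]]'

```text
time: 8.35
eef_pos: [0.4644, 0.2885, 0.0646]
ee_rot: [-0.116, 0.697, -0.697, 0.117]
ft_force: [-0.6, -0.6, -0.7]
finger_gap: 0.0202
```

Request:
apply_moves --translation '[[0,1,0],[0,1,0],[0,1,0],[0,0.5,0],[0,0.5,0],[0,0,0],[0,0,0],[0,0,0]]' --delta_rot '[[0,0,0],[0,0,0],[0,0,0],[0,0,0],[0,0,0],[0,0,0],[0,0,0],[0,0,0]]'

```text
time: 9.02
eef_pos: [0.4646, 0.2885, 0.0611]
ee_rot: [0.116, -0.697, 0.697, -0.116]
ft_force: [-1.9, -1.0, 5.6]
finger_gap: 0.0204
```

Request:
apply_moves --translation '[[0,0,0],[0,0,0],[0,0,0],[0,0,0],[0,0,0],[0,0,0],[0,0,0],[0,0,0]]' --delta_rot '[[0,0,0],[0,0,0],[0,0,0],[0,0,0],[0,0,0],[0,0,0],[0,0,0],[0,0,0]]'

```text
time: 9.68
eef_pos: [0.4646, 0.2885, 0.0611]
ee_rot: [0.116, -0.697, 0.697, -0.117]
ft_force: [-1.7, -0.8, 6.1]
finger_gap: 0.0203
```

Request:
apply_moves --translation '[[0,0,0],[0,0,0],[0,0,0],[0,0,0],[0,0,0],[0,-10,0],[0,-25,0],[0,-35,0]]' --delta_rot '[[0,0,0],[0,0,0],[0,0,0],[0,0,0],[0,0,0],[0,0,0],[0,0,0],[0,0,0]]' --hand 1

```text
time: 10.35
eef_pos: [0.4622, 0.2876, 0.1289]
ee_rot: [0.119, -0.697, 0.698, -0.114]
ft_force: [0.8, 0.7, -0.4]
finger_gap: 0.0851
```

Request:
apply_moves --translation '[[0,-35,0],[0,-35,0],[6,-10,24],[8,0,35],[8,0,35],[8,0,35],[8,0,35],[8,0,35]]' --delta_rot '[[0,0,0],[0,0,0],[0,0,0],[0,0,0],[0,0,0],[0,0,0],[0,0,0],[0,0,0]]'

```text
time: 11.02
eef_pos: [0.4855, 0.0838, 0.2115]
ee_rot: [0.116, -0.697, 0.698, -0.117]
ft_force: [1.6, 0.7, 0.2]
finger_gap: 0.0852
```

Request:
apply_moves --translation '[[8,0,35],[5,0,18.5],[0,0,0],[0,0,0],[0,0,0],[0,0,0],[0,0,0],[0,0,0]]' --delta_rot '[[0,0,0],[0,0,0],[0,0.105,0],[0,0.105,0],[0,0.105,0],[0,0.105,0],[0,0,0],[0,0,0]]'

```text
time: 11.68
eef_pos: [0.4907, 0.0305, 0.211]
ee_rot: [-0.031, -0.706, 0.706, 0.03]
ft_force: [-0.4, -0.1, -0.4]
finger_gap: 0.0853
```

```bash
python3 - <<'E'
from h import *
go(None);d=snap("wrist","g");print(w2p(d,[[.48,.03,.064],[.464,.289,.081]]))
E
```

```text
t 11.68 pos [0.4907 0.0305 0.211 ] gap 0.0853 F [-0.4 -0.1 -0.4]
tilt y [ 7.e-04 -1.e-04 -1.e+00] jaw yaw deg -94.96
[[283.06064067 208.89331543]
 [ 15.03777451 252.63824765]]
```

View pics/g.png

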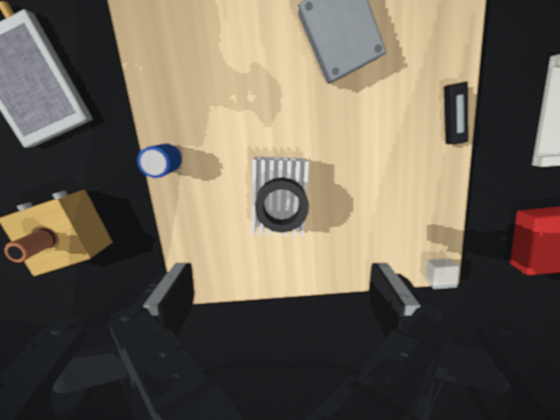

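The tube stands in the block at (30,245). The ring's hole centre is at about (282,203), and the heat-sink fins span (252,157) to (308,234).

```bash
python3 - <<'E'
from h import *
d=load("g");f=d["frame"];hsv=cv2.cvtColor(f,cv2.COLOR_BGR2HSV);H,S,V=[hsv[...,i].astype(int) for i in range(3)]
roi=np.zeros(f.shape[:2],bool);roi[165:242,245:320]=1
dk=roi&(V<75)
dk=cv2.morphologyEx(dk.astype(np.uint8),cv2.MORPH_OPEN,np.ones((4,4)))
cs,h=cv2.findContours(dk,cv2.RETR_CCOMP,cv2.CHAIN_APPROX_NONE)
for c,k in zip(cs,h[0]):
    if cv2.contourArea(c)>200:
        e=cv2.fitEllipse(c);w=p2w(d,c.reshape(-1,2),.064)[:,:2];print("hole" if k[3]>=0 else "outer",np.round(e[0],1),np.round(e[1],1),p2w(d,e[0],.064).round(4),np.ptp(w,axis=0))
roi=np.zeros(f.shape[:2],bool);roi[150:245,240:318]=1
hs=roi&((S<40)|(V<75))
print("heatsink",rectw(d,hs,.042,(260,170)))
go(None)
E
```

```text
outer [282.3 205.4] [50.8 52.8] [[0.4836 0.0304 0.064 ]] [0.05319581 0.04989483]
hole [282.5 204.4] [31.9 37.1] [[0.4846 0.0302 0.064 ]] [0.03337292 0.03636688]
heatsink (array([0.48606439, 0.03269647]), (83, 58), -6.657722473144531)
t 11.73 pos [0.4906 0.0305 0.2109] gap 0.0854 F [-0.1 -0.2 -0. ]
tilt y [ 6.e-04 -1.e-04 -1.e+00] jaw yaw deg -94.96
```

Request:
apply_moves --translation '[[3.3,15,0.3],[3.3,25,0.3],[0,30,0],[0,30,0],[0,25,0],[0,15,0],[0,10,0],[0,0,0]]' --delta_rot '[[0,0,0],[0,0,0],[0,0,0],[0,0,0],[0,0,0],[0,0,0],[0,0,0],[0,0,0]]'

```text
time: 12.4
eef_pos: [0.4825, 0.0308, 0.0586]
ee_rot: [0.03, 0.707, -0.706, -0.033]
ft_force: [-1.2, 0.2, -0.2]
finger_gap: 0.0857
```

```bash
python3 - <<'E'
from h import *
go([.484,.0304,.056]);d=snap("wrist","i");go([.484,.0304,.056])
cv2.imwrite("pics/i2.png",d["frame"][150:420,130:430])
E
```

```text
t 12.4 pos [0.4825 0.0308 0.0586] gap 0.0857 F [-1.2  0.2 -0.2]
tilt y [-4.1e-03  7.0e-04 -1.0e+00] jaw yaw deg -95.04
shift mm [-1.6  2.6  0.2]
t 12.45 pos [0.4836 0.0306 0.0601] gap 0.0855 F [ 0.6 -0.1  0.6]
tilt y [-1.4e-03  2.0e-04 -1.0e+00] jaw yaw deg -95.05
shift mm [-0.4  4.1  0.2]
```

View pics/i2.png

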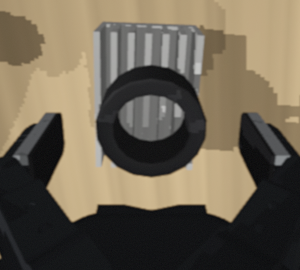

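The ring sits centred between the open pads, at crop (150,120). Lowering 5 mm and closing.

Request:
apply_moves --translation '[[0,2.5,0],[0,2.5,0],[0,0,0],[0,0,0],[0,0,0],[0,0,0],[0,0,0],[0,0,0]]' --delta_rot '[[0,0,0],[0,0,0],[0,0,0],[0,0,0],[0,0,0],[0,0,0],[0,0,0],[0,0,0]]'

```text
time: 13.12
eef_pos: [0.4841, 0.0305, 0.0556]
ee_rot: [-0.032, -0.706, 0.706, 0.031]
ft_force: [0.9, 0.0, -0.1]
finger_gap: 0.0855
```

Request:
apply_moves --translation '[[0,0,0],[0,0,0],[0,0,0],[0,0,0],[0,0,0],[0,0,0],[0,0,0],[0,0,0]]' --delta_rot '[[0,0,0],[0,0,0],[0,0,0],[0,0,0],[0,0,0],[0,0,0],[0,0,0],[0,0,0]]' --hand 0

```text
time: 13.78
eef_pos: [0.4841, 0.0306, 0.0562]
ee_rot: [0.031, 0.706, -0.706, -0.032]
ft_force: [-3.0, 1.0, 7.1]
finger_gap: 0.0524
```

Request:
apply_moves --translation '[[0,-3,0],[0,-6,0],[0,-10,0],[0,-10,0],[0,-1,0],[0,0,0],[0,0,0],[0,0,0]]' --delta_rot '[[0,0,0],[0,0,0],[0,0,0],[0,0,0],[0,0,0],[0,0,0],[0,0,0],[0,0,0]]'

```text
time: 14.45
eef_pos: [0.4836, 0.0305, 0.0852]
ee_rot: [0.031, 0.706, -0.706, -0.032]
ft_force: [0.3, 0.0, -0.5]
finger_gap: 0.0521
```

```bash
python3 - <<'E'
from h import *
go([.4644,.2888,.17]);d=snap("wrist","j")
cv2.imwrite("pics/j2.png",d["frame"][100:400,80:480])
E
```

```text
t 14.45 pos [0.4836 0.0305 0.0852] gap 0.0521 F [ 0.3  0.  -0.5]
tilt y [-7.e-04  1.e-04 -1.e+00] jaw yaw deg -95.11
shift mm [  42.2  -84.8 -255.5]
```

View pics/j2.png

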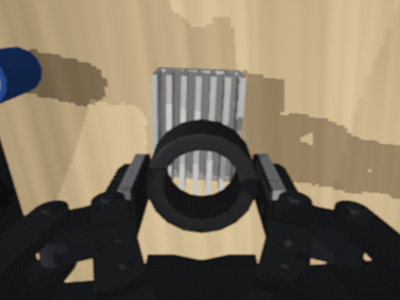

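The ring is held level between the pads, lifted clear of the fins. Carrying it to the block.

Request:
apply_moves --translation '[[0,-15,0],[0,-25,0],[0,-30,0],[2,-15,-10],[4,0,-25],[6,0,-32],[6,0,-35],[6,0,-35]]' --delta_rot '[[0,0,0],[0,0,0],[0,0,0],[0,0,0],[0,0,0],[0,0,0],[0,0,0],[0,0,0]]'

```text
time: 15.17
eef_pos: [0.4717, 0.1702, 0.1702]
ee_rot: [-0.032, -0.706, 0.706, 0.032]
ft_force: [1.2, 0.3, -1.3]
finger_gap: 0.0524
```

Request:
apply_moves --translation '[[6,0,-35],[6,0,-35],[3.2,0,-26],[2.2,0,-15],[1,0,-7.5],[0,0,0],[0,0,0],[0,0,0]]' --delta_rot '[[0,0,0],[0,0,0],[0,0,0],[0,0,0],[0,0,0],[0,0,0],[0,0,0],[0,0,0]]'

```text
time: 15.83
eef_pos: [0.4646, 0.2877, 0.1702]
ee_rot: [-0.032, -0.706, 0.707, 0.032]
ft_force: [-1.1, 0.7, -1.4]
finger_gap: 0.052
```

```bash
python3 - <<'E'
from h import *
d=load("j");f=d["frame"];V=f.max(2)
def hole(d,lo,z):
    V=d["frame"].max(2);dk=(V<60).astype(np.uint8)
    cs,h=cv2.findContours(dk,cv2.RETR_CCOMP,cv2.CHAIN_APPROX_NONE)
    for c,k in zip(cs,h[0]):
        if k[3]>=0 and 800<cv2.contourArea(c)<8000:
            e=cv2.fitEllipse(c);print(np.round(e[0],1),np.round(e[1],1),p2w(d,e[0],z).round(4))
hole(d,0,.0936)
go([.4644,.2888,.0595]);d=snap("wrist","k");go([.4644,.2888,.0595])
cv2.imwrite("pics/k2.png",d["frame"][100:400,80:480])
print(w2p(d,[[.4644,.2888,.081]])-[80,100])
E
```

```text
[281.  332.3] [ 68.5 140.9] [[0.4562 0.0335 0.0936]]
[281.  272.4] [47.6 67.7] [[0.489  0.0305 0.0936]]
t 15.83 pos [0.4646 0.2877 0.1702] gap 0.052 F [-1.1  0.7 -1.4]
tilt y [-6.e-04 -5.e-04 -1.e+00] jaw yaw deg -95.17
shift mm [  0.2 110.7  -1.1]
t 15.88 pos [0.4646 0.2877 0.1703] gap 0.0525 F [ 0.3 -0.5 -1.1]
tilt y [-4.e-04 -4.e-04 -1.e+00] jaw yaw deg -95.19
shift mm [  0.3 110.8  -1.2]
[[200.28358505 117.3131211 ]]
```

View pics/k2.png

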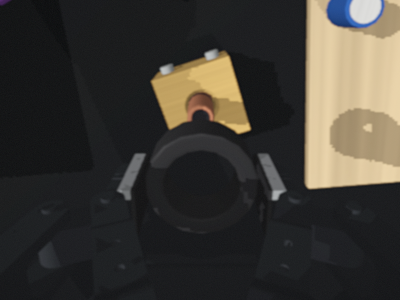

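Request:
apply_moves --translation '[[0,10,-0.5],[0,15,-0.5],[0,15,0],[0,15,0],[0,12,0],[0,5,0],[0,0,0],[0,0,0]]' --delta_rot '[[0,0,0],[0,0,0],[0,0,0],[0,0,0],[0,0,0],[0,0,0],[0,0,0],[0,0,0]]'

```text
time: 16.55
eef_pos: [0.4648, 0.2896, 0.0985]
ee_rot: [0.032, 0.706, -0.706, -0.032]
ft_force: [0.8, 0.3, -1.3]
finger_gap: 0.0521
```

Request:
apply_moves --translation '[[0,4,0],[0,5,0],[0,6,0],[0,6,0],[0,6,0],[0,4,0],[0,2,0],[0,0,0]]' --delta_rot '[[0,0,0],[0,0,0],[0,0,0],[0,0,0],[0,0,0],[0,0,0],[0,0,0],[0,0,0]]'

```text
time: 17.22
eef_pos: [0.4642, 0.2896, 0.0647]
ee_rot: [-0.031, -0.706, 0.707, 0.032]
ft_force: [-0.3, -0.4, -1.3]
finger_gap: 0.0523
```

Request:
apply_moves --translation '[[0,1,0],[0,1,0],[0,1,0],[0,0.5,0],[0,0.5,0],[0,0,0],[0,0,0],[0,0,0]]' --delta_rot '[[0,0,0],[0,0,0],[0,0,0],[0,0,0],[0,0,0],[0,0,0],[0,0,0],[0,0,0]]'

```text
time: 17.88
eef_pos: [0.4647, 0.2898, 0.0616]
ee_rot: [0.032, 0.706, -0.706, -0.031]
ft_force: [-0.0, -0.4, -1.0]
finger_gap: 0.0518
```

Request:
apply_moves --translation '[[0,0.7,0],[0,0.7,0],[0,0.7,0],[0,0.5,0],[0,0,0],[0,0,0],[0,0,0],[0,0,0]]' --delta_rot '[[0,0,0],[0,0,0],[0,0,0],[0,0,0],[0,0,0],[0,0,0],[0,0,0],[0,0,0]]'

```text
time: 18.55
eef_pos: [0.4646, 0.2897, 0.0592]
ee_rot: [-0.031, -0.706, 0.706, 0.032]
ft_force: [-2.3, -1.3, 5.8]
finger_gap: 0.0524
```

Request:
apply_moves --translation '[[0,0,0],[0,0,0],[0,0,0],[0,0,0],[0,0,0],[0,-5,0],[0,-15,0],[0,-30,0]]' --delta_rot '[[0,0,0],[0,0,0],[0,0,0],[0,0,0],[0,0,0],[0,0,0],[0,0,0],[0,0,0]]' --hand 1

```text
time: 19.22
eef_pos: [0.462, 0.2887, 0.1062]
ee_rot: [-0.029, -0.705, 0.707, 0.034]
ft_force: [-0.2, -0.5, 0.4]
finger_gap: 0.0853
```

Request:
apply_moves --translation '[[0,-35,0],[0,-35,0],[-6,-10,24],[-8,0,35],[-8,0,35],[-8,0,35],[-8,0,35],[-8,0,35]]' --delta_rot '[[0,0,0],[0,0,0],[0,0,0],[0,0,0],[0,0,0],[0,0,0],[0,0,0],[0,0,0]]'

```text
time: 19.88
eef_pos: [0.4927, 0.0859, 0.1895]
ee_rot: [0.032, 0.706, -0.706, -0.031]
ft_force: [0.1, -0.0, 0.1]
finger_gap: 0.0856
```

Request:
apply_moves --translation '[[-4,0,30],[-2.8,0,15],[0,0,9],[0,0,0],[0,0,0],[0,0,0],[0,0,0],[0,0,0]]' --delta_rot '[[0,0,0],[0,0.03,0],[0,0,0],[0,0,0],[0,0,0],[0,0,0],[0,0,0],[0,0,0]]'

```text
time: 20.55
eef_pos: [0.4943, 0.0341, 0.1889]
ee_rot: [0.041, 0.706, -0.706, -0.042]
ft_force: [-0.4, 0.2, -0.2]
finger_gap: 0.0858
```

```bash
python3 - <<'E'
from h import *
go(None);d=snap("wrist","l");f=d["frame"]
go(None)
E
```

```text
t 20.55 pos [0.4943 0.0341 0.1889] gap 0.0858 F [-0.4  0.2 -0.2]
tilt y [-1.e-04  1.e-04 -1.e+00] jaw yaw deg -96.72
t 20.6 pos [0.4943 0.0339 0.1889] gap 0.0853 F [-0.4 -0.6 -0.4]
tilt y [-1.e-04  1.e-04 -1.e+00] jaw yaw deg -96.74
```

View pics/l.png

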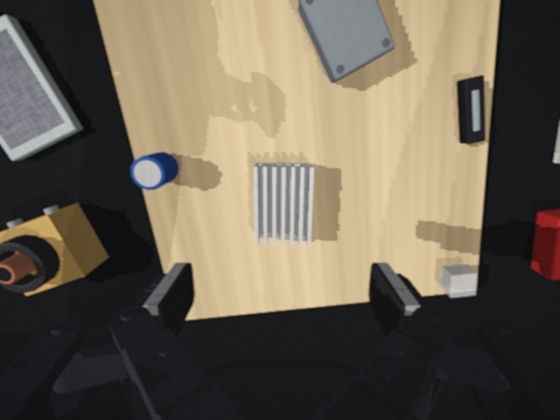

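The ring lies on the block round the tube (12,263). The heat sink is bare at (254,163) to (313,245).

```bash
python3 - <<'E'
from h import *
d=load("l");f=d["frame"];hsv=cv2.cvtColor(f,cv2.COLOR_BGR2HSV);S=hsv[...,1].astype(int);V=hsv[...,2].astype(int)
m=np.zeros(S.shape,np.uint8);m[150:255,240:328]=1
hs=(m>0)&(S<42)
hs=cv2.morphologyEx(hs.astype(np.uint8),cv2.MORPH_CLOSE,np.ones((9,9)));hs=cv2.morphologyEx(hs,cv2.MORPH_OPEN,np.ones((5,5)))
for z in(.042,.02):print("hs",z,rectw(d,hs,z,(284,205)))
fm=cv2.morphologyEx(((m>0)&(S<42)&(V>150)).astype(np.uint8),cv2.MORPH_CLOSE,np.ones((3,9)))
print("bright",rectw(d,fm,.042,(284,205)))
# cold plate and pad from picture e (pad fully?), c (whole?)
E
python3 - <<'E'
from h import *
go([.486,.033,.027],np.radians(-96.7))
E
```

```text
hs 0.042 (array([0.48630914, 0.03360323]), (84, 57), -7.197113037109375)
hs 0.02 (array([0.47997147, 0.03422649]), (90, 62), -7.197113037109375)
bright (array([0.48630914, 0.03360323]), (84, 57), -7.197113037109375)
t 20.6 pos [0.4943 0.0339 0.1889] gap 0.0853 F [-0.4 -0.6 -0.4]
tilt y [-1.e-04  1.e-04 -1.e+00] jaw yaw deg -96.74
shift mm [  8.1 161.9   1.8]
turn about tool y (rad) -0.0007
```

Request:
apply_moves --translation '[[4,15,0.7],[4,25,0.8],[1.6,30,0],[0,30,0],[0,25,0],[0,15,0],[0,5,0],[0,0,0]]' --delta_rot '[[0,0.005,0],[0,0,0],[0,0,0],[0,0,0],[0,0,0],[0,0,0],[0,0,0],[0,0,0]]'

```text
time: 21.27
eef_pos: [0.4836, 0.0332, 0.0427]
ee_rot: [0.043, 0.706, -0.706, -0.045]
ft_force: [-1.1, 0.8, 0.7]
finger_gap: 0.0856
```

Request:
apply_moves --translation '[[0,7,0],[0,7,0],[0,5,0],[0,0,0],[0,0,0],[0,0,0],[0,0,0],[0,0,0]]' --delta_rot '[[0,0,0],[0,0,0],[0,0,0],[0,0,0],[0,0,0],[0,0,0],[0,0,0],[0,0,0]]'

```text
time: 21.93
eef_pos: [0.485, 0.0327, 0.0253]
ee_rot: [-0.044, -0.706, 0.706, 0.044]
ft_force: [-0.9, -1.0, 0.2]
finger_gap: 0.0854
```

Request:
apply_moves --translation '[[0,0,0],[0,0,0],[0,0,0],[0,0,0],[0,0,0],[0,0,0],[0,0,0],[0,0,0]]' --delta_rot '[[0,0,0],[0,0,0],[0,0,0],[0,0,0],[0,0,0],[0,0,0],[0,0,0],[0,0,0]]' --hand 0

```text
time: 22.6
eef_pos: [0.4851, 0.0327, 0.0254]
ee_rot: [0.044, 0.706, -0.706, -0.044]
ft_force: [-0.4, 0.3, 5.9]
finger_gap: 0.0548
```

```bash
python3 - <<'E'
from h import *
go(None)
# cold plate from picture e: pad/plate visible?  pad rectangle in c
for n,roi in(("c",(30,160,0,80)),("g",(0,160,0,110)),("l",(0,170,0,90))):
    d=load(n);hsv=cv2.cvtColor(d["frame"],cv2.COLOR_BGR2HSV);S,V=hsv[...,1].astype(int),hsv[...,2].astype(int)
    m=np.zeros(S.shape,bool);m[roi[0]:roi[1],roi[2]:roi[3]]=1
    k=cv2.morphologyEx((m&(V>75)&(S<70)).astype(np.uint8),cv2.MORPH_CLOSE,np.ones((3,3)));print(n,rectw(d,k,.012))
d=load("a_top");hsv=cv2.cvtColor(d["frame"],cv2.COLOR_BGR2HSV);S,V=hsv[...,1].astype(int),hsv[...,2].astype(int)
m=np.zeros(S.shape,bool);m[155:210,170:220]=1
print("top plate",rectw(d,m&(V>75)&(S<70),.012))
m[:]=0;m[185:240,350:395]=1
print("top carrier",rectw(d,m&(V>120)&(S<70),.008))
E
```

```text
t 22.6 pos [0.4851 0.0327 0.0254] gap 0.0548 F [-0.4  0.3  5.9]
tilt y [ 8.e-04 -0.e+00 -1.e+00] jaw yaw deg -97.12
c (array([0.62324921, 0.28209177]), (111, 87), 16.883243560791016)
g (array([0.62222327, 0.28174203]), (112, 87), 16.893936157226562)
l (array([0.62216486, 0.28136292]), (112, 86), 16.98834228515625)
top plate (array([0.6230979 , 0.28270731]), (112, 82), 16.916309356689453)
top carrier (array([ 0.54508417, -0.29881857]), (113, 84), -1.17108154296875)
```

Request:
apply_moves --translation '[[0,-3,0],[0,-8,0],[0,-15,0],[0,-22,0],[0,-25,0],[0,-25,0],[0,-12,0],[0,0,0]]' --delta_rot '[[0,0,0],[0,0,0],[0,0,0],[0,0,0],[0,0,0],[0,0,0],[0,0,0],[0,0,0]]'

```text
time: 23.27
eef_pos: [0.4864, 0.0325, 0.1381]
ee_rot: [-0.046, -0.705, 0.706, 0.042]
ft_force: [0.6, 0.9, -3.1]
finger_gap: 0.0548
```

Request:
apply_moves --translation '[[-5,0,-13],[-10,0,-25],[-14,0,-34],[-14,0,-35],[-14,0,-35],[-14,0,-35],[-14,0,-35],[-11,0,-28]]' --delta_rot '[[0,0,0],[0,0,0],[0,0,0],[0,0,0],[0,0,0],[0,0,0],[0,0,0],[0,0,0]]'

```text
time: 23.93
eef_pos: [0.6092, 0.2612, 0.1326]
ee_rot: [-0.042, -0.706, 0.706, 0.045]
ft_force: [0.3, -0.2, -2.7]
finger_gap: 0.0552
```

Request:
apply_moves --translation '[[-6,0,-17],[-3.4,0,-8],[0,0,0],[0,0,0],[0,0,0],[0,0,0],[0,0,0],[0,0,0]]' --delta_rot '[[0,0,0],[0,0,0],[0,-0.1,0],[0,-0.11,0],[0,-0.11,0],[0,-0.099,0],[0,0,0],[0,0,0]]'

```text
time: 24.6
eef_pos: [0.6212, 0.2818, 0.1336]
ee_rot: [0.104, -0.699, 0.7, -0.102]
ft_force: [0.5, 0.2, -2.5]
finger_gap: 0.0549
```

```bash
python3 - <<'E'
from h import *
go([.6225,.283,.06],np.radians(-73.1));d=snap("wrist","m");go([.6225,.283,.06],np.radians(-73.1))
c,s=np.cos(np.radians(16.9)),np.sin(np.radians(16.9))
f=d["frame"].copy()
q=[[.6225+a*c-b*s,.283+a*s+b*c,.012] for a,b in((55,40),(55,-40),(-55,-40),(-55,40))for a,b in[(a/1000,b/1000)]]
print(w2p(d,q).round(1).tolist())
E
```

```text
t 24.6 pos [0.6212 0.2818 0.1336] gap 0.0549 F [ 0.5  0.2 -2.5]
tilt y [-2.4e-03 -8.0e-04 -1.0e+00] jaw yaw deg -73.29
shift mm [-1.8 73.6 -0.8]
turn about tool y (rad) -0.0033
t 24.65 pos [0.6214 0.282  0.1339] gap 0.0551 F [-1.   0.4 -2.8]
tilt y [-1.8e-03 -6.0e-04 -1.0e+00] jaw yaw deg -73.27
shift mm [-1.5 73.9 -0.7]
turn about tool y (rad) -0.0031
[[232.7, 140.0], [329.6, 139.5], [324.5, 260.3], [238.9, 260.7]]
```

View pics/m.png

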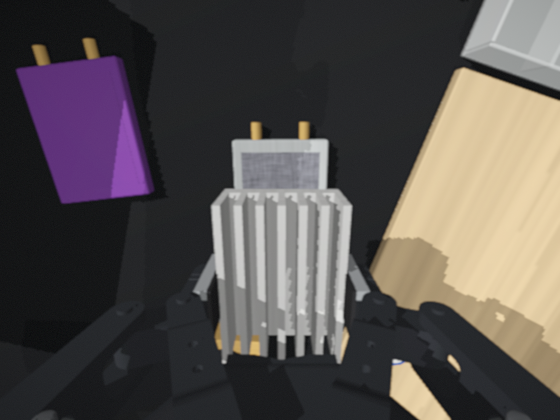

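The heat sink is held level over the plate. The plate's far corners at (233,140) and (328,140) match the prediction (232.7,140.0), (329.6,139.5). Next: how the heat sink sits lengthwise in the hand.

```bash
python3 - <<'E'
from h import *
d=load("m");T=np.array([.6213,.2819]);u=np.array([np.cos(np.radians(16.8)),np.sin(np.radians(16.8))])
for nm,p,z in(("base far",(282,190),.1336-.0134),("fin far",(282,206),.1336+.0166),("fin near",(282,358),.1336+.0166)):
    w=p2w(d,p,z)[0][:2]-T;print(nm,w@u, w@[-u[1],u[0]])
f=d["frame"];cv2.imwrite("pics/m2.png",cv2.resize(f[180:370,200:365],None,fx=3,fy=3))
E
```

```text
base far 0.03926784109851794 0.0003648676926369779
fin far 0.039723220466943786 0.0004298338448480674
fin near -0.03535267805834828 0.0005773032827423324
```

View pics/m2.png

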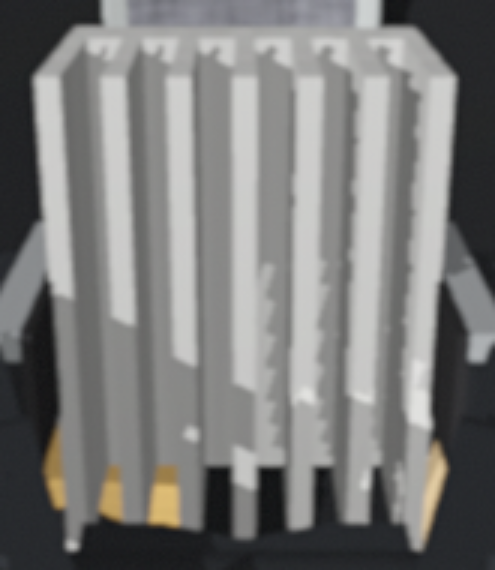

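The heat sink is centred in the hand within about 1 mm. Lowering it.

Request:
apply_moves --translation '[[-0.7,10,-0.4],[-0.8,18,-0.3],[0,18,0],[0,18,0],[0,14,0],[0,8,0],[0,4,0],[0,0,0]]' --delta_rot '[[0,-0.003,0],[0,0,0],[0,0,0],[0,0,0],[0,0,0],[0,0,0],[0,0,0],[0,0,0]]'

```text
time: 25.32
eef_pos: [0.6228, 0.2836, 0.0438]
ee_rot: [0.105, -0.699, 0.699, -0.104]
ft_force: [0.2, -0.2, -2.8]
finger_gap: 0.0553
```

Request:
apply_moves --translation '[[0,3,0],[0,3,0],[0,3,0],[0,2,0],[0,2,0],[0,0,0],[0,0,0],[0,0,0]]' --delta_rot '[[0,0,0],[0,0,0],[0,0,0],[0,0,0],[0,0,0],[0,0,0],[0,0,0],[0,0,0]]'

```text
time: 25.98
eef_pos: [0.6234, 0.2838, 0.032]
ee_rot: [-0.105, 0.699, -0.699, 0.105]
ft_force: [-0.3, -0.1, -2.1]
finger_gap: 0.0552
```

```bash
python3 - <<'E'
from h import *
go([.6225,.283,.0254],np.radians(-73.1))
E
```

```text
t 25.98 pos [0.6234 0.2838 0.032 ] gap 0.0552 F [-0.3 -0.1 -2.1]
tilt y [ 2.e-04  1.e-04 -1.e+00] jaw yaw deg -72.94
shift mm [1.1 6.6 0.5]
turn about tool y (rad) 0.0029
```

Request:
apply_moves --translation '[[0.8,1,0.3],[0,1,0],[0,1,0],[0,1,0],[0,1,0],[0,0.5,0],[0,0.5,0],[0,0,0]]' --delta_rot '[[0,0,0],[0,0,0],[0,0,0],[0,0,0],[0,0,0],[0,0,0],[0,0,0],[0,0,0]]'

```text
time: 26.65
eef_pos: [0.6225, 0.2832, 0.0257]
ee_rot: [0.105, -0.699, 0.699, -0.105]
ft_force: [0.1, 1.1, -2.4]
finger_gap: 0.055
```

Request:
apply_moves --translation '[[0,0.5,0],[0,0,0],[0,0,0],[0,0,0],[0,0,0],[0,0,0],[0,0,0],[0,0,0]]' --delta_rot '[[0,0,0],[0,0,0],[0,0,0],[0,0,0],[0,0,0],[0,0,0],[0,0,0],[0,0,0]]'

```text
time: 27.32
eef_pos: [0.6227, 0.2832, 0.0254]
ee_rot: [-0.105, 0.699, -0.699, 0.105]
ft_force: [0.3, -0.8, -3.2]
finger_gap: 0.055
```

Request:
apply_moves --translation '[[0,0.4,0],[0,0.4,0],[0,0.4,0],[0,0,0],[0,0,0],[0,0,0],[0,0,0],[0,0,0]]' --delta_rot '[[0,0,0],[0,0,0],[0,0,0],[0,0,0],[0,0,0],[0,0,0],[0,0,0],[0,0,0]]'

```text
time: 27.98
eef_pos: [0.6227, 0.2833, 0.0255]
ee_rot: [0.105, -0.699, 0.699, -0.105]
ft_force: [-4.8, -2.2, 4.8]
finger_gap: 0.0549
```

Request:
apply_moves --translation '[[0,0,0],[0,0,0],[0,0,0],[0,0,0],[0,0,0],[0,-5,0],[0,-15,0],[0,-30,0]]' --delta_rot '[[0,0,0],[0,0,0],[0,0,0],[0,0,0],[0,0,0],[0,0,0],[0,0,0],[0,0,0]]' --hand 1

```text
time: 28.65
eef_pos: [0.62, 0.2824, 0.0715]
ee_rot: [0.107, -0.699, 0.7, -0.102]
ft_force: [-0.1, 0.2, -0.8]
finger_gap: 0.0852
```

Request:
apply_moves --translation '[[0,-35,0],[0,-35,0],[0,-30,0],[0,-10,0],[0,0,0],[0,0,0],[0,0,0],[0,0,0]]' --delta_rot '[[0,0,0],[0,0,0],[0,0,0],[0,0,0],[0,0,0],[0,0,0],[0,0,0],[0,0,0]]'

```text
time: 29.32
eef_pos: [0.6212, 0.2828, 0.1813]
ee_rot: [0.107, -0.699, 0.699, -0.103]
ft_force: [0.4, 0.1, 0.1]
finger_gap: 0.0853
```

```bash
python3 - <<'E'
from h import *
go(None);d=snap("wrist","n")
cv2.imwrite("pics/n2.png",cv2.resize(d["frame"][60:320,180:400],None,fx=2,fy=2))
E
```

```text
t 29.32 pos [0.6212 0.2828 0.1813] gap 0.0853 F [0.4 0.1 0.1]
tilt y [-0.0046 -0.0012 -1.    ] jaw yaw deg -72.94
```

View pics/n2.png

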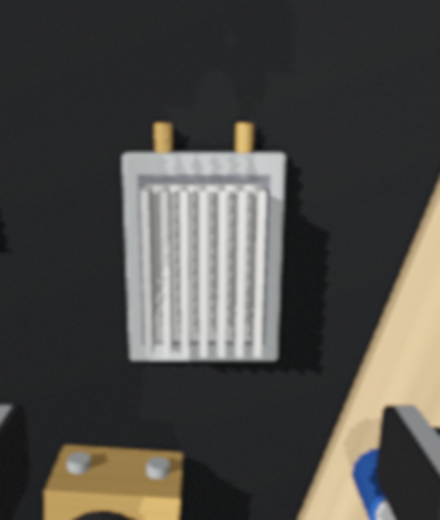

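Request:
apply_moves --translation '[[5,0,18],[8,0,32],[9,0,35],[9,0,36],[9,0,36],[9,0,36],[9,0,36],[8,0,32]]' --delta_rot '[[0,0,0],[0,0,0],[0,0,0],[0,0,0],[0,0,0],[0,0,0],[0,0,0],[0,0,0]]'

```text
time: 30.03
eef_pos: [0.6353, 0.0122, 0.1827]
ee_rot: [-0.106, 0.7, -0.699, 0.104]
ft_force: [0.4, 0.0, -0.6]
finger_gap: 0.0855
```

Request:
apply_moves --translation '[[7,0,26],[4,0,15],[2.8,0,8.4],[0,0,0],[0,0,0],[0,0,0],[0,0,0],[0,0,0]]' --delta_rot '[[0,0,0],[0,0,0],[0,-0.04,0],[0,-0.04,0],[0,0,0],[0,0,0],[0,0,0],[0,0,0]]'

```text
time: 30.7
eef_pos: [0.6373, -0.0362, 0.1839]
ee_rot: [-0.133, 0.695, -0.694, 0.133]
ft_force: [1.1, -0.8, -0.9]
finger_gap: 0.0854
```

```bash
python3 - <<'E'
from h import *
go(None);d=snap("wrist","o");f=d["frame"];go(None)
hsv=cv2.cvtColor(f,cv2.COLOR_BGR2HSV);H,S,V=[hsv[...,i].astype(int) for i in range(3)]
x,y=w2p(d,[[.637,-.037,.042]])[0].astype(int);print(x,y)
m=np.zeros(S.shape,bool);m[y-60:y+60,x-50:x+50]=1
g=m&(((H>85)&(H<130))|(S<25))&(V>40)
g=cv2.morphologyEx(g.astype(np.uint8),cv2.MORPH_OPEN,np.ones((5,5)))
print(rectw(d,g,.042,(x,y)))
for t in(110,):
  print("top only",rectw(d,(g>0)&(V>t),.042,(x,y)))
# carrier
cx,cy=w2p(d,[[.545,-.299,.008]])[0];print("carrier px",cx,cy)
E
```

```text
t 30.7 pos [ 0.6373 -0.0362  0.1839] gap 0.0854 F [ 1.1 -0.8 -0.9]
tilt y [-5.e-04  2.e-04 -1.e+00] jaw yaw deg -68.33
t 30.75 pos [ 0.6374 -0.0363  0.184 ] gap 0.0853 F [ 0.4 -0.1  0. ]
tilt y [-3.e-04  1.e-04 -1.e+00] jaw yaw deg -68.33
283 200
(array([ 0.63810968, -0.03662565]), (72, 54), 21.611188888549805)
top only (array([ 0.63665881, -0.03666656]), (70, 53), 21.611186981201172)
carrier px 452.75679179609097 336.0147742617204
```

The heat sink sits fins up inside the plate, square (crop plate edges 122–285, fins 140–268). Box measured at (0.6375,−0.0366), 21.6°, aligned with the hand. Descending onto the box.

Request:
apply_moves --translation '[[0,15,0],[0,25,0],[0,30,0],[0,30,0],[0,25,0],[0,15,0],[0,5,0],[0,0,0]]' --delta_rot '[[0,0,0],[0,0,0],[0,0,0],[0,0,0],[0,0,0],[0,0,0],[0,0,0],[0,0,0]]'

```text
time: 31.42
eef_pos: [0.6368, -0.0366, 0.0381]
ee_rot: [-0.134, 0.695, -0.694, 0.132]
ft_force: [-0.7, -0.2, 0.2]
finger_gap: 0.0856
```

Request:
apply_moves --translation '[[0,5,0],[0,5,0],[0,3,0],[0,0,0],[0,0,0],[0,0,0],[0,0,0],[0,0,0]]' --delta_rot '[[0,0,0],[0,0,0],[0,0,0],[0,0,0],[0,0,0],[0,0,0],[0,0,0],[0,0,0]]'

```text
time: 32.08
eef_pos: [0.6376, -0.037, 0.0265]
ee_rot: [0.133, -0.694, 0.695, -0.133]
ft_force: [-0.3, -0.2, -0.4]
finger_gap: 0.0853
```

Request:
apply_moves --translation '[[0,0,0],[0,0,0],[0,0,0],[0,0,0],[0,0,0],[0,0,0],[0,0,0],[0,0,0]]' --delta_rot '[[0,0,0],[0,0,0],[0,0,0],[0,0,0],[0,0,0],[0,0,0],[0,0,0],[0,0,0]]' --hand 0

```text
time: 32.75
eef_pos: [0.6379, -0.0371, 0.0267]
ee_rot: [0.132, -0.694, 0.695, -0.133]
ft_force: [1.0, -0.4, 4.8]
finger_gap: 0.0548
```

```bash
python3 - <<'E'
from h import *
go([.545,-.299,.14],np.radians(-91.2))
E
```

```text
t 32.75 pos [ 0.6379 -0.0371  0.0267] gap 0.0548 F [ 1.  -0.4  4.8]
tilt y [ 1.1e-03 -3.0e-04 -1.0e+00] jaw yaw deg -68.35
shift mm [ 182.9 -113.3  209.3]
turn about tool y (rad) 0.3988
```

Request:
apply_moves --translation '[[0,-3,0],[0,-8,0],[0,-15,0],[0,-22,0],[0,-25,0],[0,-25,0],[0,-15,0],[0,0,0]]' --delta_rot '[[0,0,0],[0,0,0],[0,0,0],[0,0,0],[0,0,0],[0,0,0],[0,0,0],[0,0,0]]'

```text
time: 33.42
eef_pos: [0.64, -0.0374, 0.1448]
ee_rot: [0.13, -0.693, 0.696, -0.136]
ft_force: [0.1, -0.8, -2.2]
finger_gap: 0.0548
```

Request:
apply_moves --translation '[[9,0,10],[18,0,20],[25,0,28.5],[26,0,30],[26,0,30],[26,0,30],[22,0,26],[15,0,17]]' --delta_rot '[[0,0,0],[0,0,0],[0,0,0],[0,0,0],[0,0,0],[0,0,0],[0,0,0],[0,0,0]]'

```text
time: 34.08
eef_pos: [0.55, -0.2794, 0.1373]
ee_rot: [-0.133, 0.695, -0.694, 0.131]
ft_force: [0.3, -0.6, -3.0]
finger_gap: 0.0543
```

Request:
apply_moves --translation '[[10,0,11],[6,0,6.8],[0,0,0],[0,0,0],[0,0,0],[0,0,0],[0,0,0],[0,0,0]]' --delta_rot '[[0,0,0],[0,0,0],[0,0.1,0],[0,0.1,0],[0,0.1,0],[0,0.099,0],[0,0,0],[0,0,0]]'

```text
time: 34.75
eef_pos: [0.5444, -0.298, 0.1385]
ee_rot: [0.006, 0.707, -0.707, -0.007]
ft_force: [-0.2, -0.4, -2.8]
finger_gap: 0.0545
```

```bash
python3 - <<'E'
from h import *
go([.545,-.299,.0197],np.radians(-91.2));d=snap("wrist","p");go([.545,-.299,.0197],np.radians(-91.2))
c,s=np.cos(np.radians(-1.2)),np.sin(np.radians(-1.2))
q=[[.545+a*c-b*s,-.299+a*s+b*c,.012] for a,b in((.056,.04),(.056,-.04),(-.056,-.04),(-.056,.04))]
print(w2p(d,q).round(1).tolist())
cv2.imwrite("pics/p2.png",cv2.resize(d["frame"][90:390,160:410],None,fx=2,fy=2))
E
```

```text
t 34.75 pos [ 0.5444 -0.298   0.1385] gap 0.0545 F [-0.2 -0.4 -2.8]
tilt y [-0.001   0.0011 -1.    ] jaw yaw deg -91.01
shift mm [ -0.7 118.8   1.2]
turn about tool y (rad) 0.0034
t 34.8 pos [ 0.5445 -0.2981  0.1386] gap 0.0548 F [ 1.2  0.1 -2.2]
tilt y [-8.e-04  8.e-04 -1.e+00] jaw yaw deg -91.02
shift mm [ -0.6 118.9   1. ]
turn about tool y (rad) 0.0031
[[235.8, 139.1], [330.9, 139.3], [324.9, 260.1], [240.8, 259.9]]
```

View pics/p2.png

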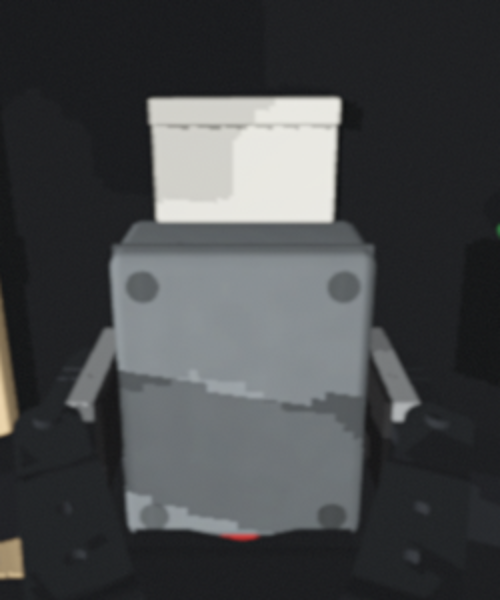

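The carrier's far corners at (234,139) and (330.5,138.5) match the prediction within about 1 px; the box is level and square to it. Lowering.

Request:
apply_moves --translation '[[-0.6,10,0.2],[0,18,0],[0,20,0],[0,20,0],[0,16,0],[0,12,0],[0,6,0],[0,0,0]]' --delta_rot '[[0,0.003,0],[0,0,0],[0,0,0],[0,0,0],[0,0,0],[0,0,0],[0,0,0],[0,0,0]]'

```text
time: 35.47
eef_pos: [0.5442, -0.2984, 0.0353]
ee_rot: [0.007, 0.708, -0.706, -0.009]
ft_force: [0.7, 0.3, -1.7]
finger_gap: 0.0548
```

Request:
apply_moves --translation '[[0,3,0],[0,3,0],[0,2,0],[0,2,0],[0,1,0],[0,1,0],[0,0,0],[0,0,0]]' --delta_rot '[[0,0,0],[0,0,0],[0,0,0],[0,0,0],[0,0,0],[0,0,0],[0,0,0],[0,0,0]]'

```text
time: 36.13
eef_pos: [0.5452, -0.2992, 0.0253]
ee_rot: [-0.009, -0.707, 0.707, 0.009]
ft_force: [0.4, 0.4, -2.9]
finger_gap: 0.055
```

```bash
python3 - <<'E'
from h import *
go([.5453,-.2985,.0197],np.radians(-91.2))
E
```

```text
t 36.13 pos [ 0.5452 -0.2992  0.0253] gap 0.055 F [ 0.4  0.4 -2.9]
tilt y [ 1.e-04 -1.e-04 -1.e+00] jaw yaw deg -91.38
shift mm [-0.1  5.6 -0.7]
turn about tool y (rad) -0.0032
```

Request:
apply_moves --translation '[[0,1,0],[0,1,0],[0,1,0],[0,1,0],[0,0.5,0],[0,0.4,0],[0,0,0],[0,0,0]]' --delta_rot '[[0,0,0],[0,0,0],[0,0,0],[0,0,0],[0,0,0],[0,0,0],[0,0,0],[0,0,0]]'

```text
time: 36.8
eef_pos: [0.5451, -0.2992, 0.0203]
ee_rot: [0.009, 0.707, -0.707, -0.009]
ft_force: [-1.3, -0.3, -2.5]
finger_gap: 0.0548
```

Request:
apply_moves --translation '[[0,0.4,0],[0,0.4,0],[0,0.3,0],[0,0,0],[0,0,0],[0,0,0],[0,0,0],[0,0,0]]' --delta_rot '[[0,0,0],[0,0,0],[0,0,0],[0,0,0],[0,0,0],[0,0,0],[0,0,0],[0,0,0]]'

```text
time: 37.47
eef_pos: [0.5452, -0.2993, 0.0197]
ee_rot: [-0.009, -0.707, 0.707, 0.009]
ft_force: [-3.9, 1.7, 4.7]
finger_gap: 0.0548
```

Contact. Releasing, rising and looking.

Request:
apply_moves --translation '[[0,0,0],[0,0,0],[0,0,0],[0,0,0],[0,0,0],[0,-5,0],[0,-15,0],[0,-30,0]]' --delta_rot '[[0,0,0],[0,0,0],[0,0,0],[0,0,0],[0,0,0],[0,0,0],[0,0,0],[0,0,0]]' --hand 1

```text
time: 38.13
eef_pos: [0.543, -0.2975, 0.067]
ee_rot: [0.007, 0.709, -0.705, -0.011]
ft_force: [-0.2, 0.4, -0.6]
finger_gap: 0.0857
```

Request:
apply_moves --translation '[[0,-35,0],[0,-35,0],[0,-35,0],[0,-35,0],[0,-25,0],[0,-10,0],[0,0,0],[0,0,0]]' --delta_rot '[[0,0,0],[0,0,0],[0,0,0],[0,0,0],[0,0,0],[0,0,0],[0,0,0],[0,0,0]]'

```text
time: 38.8
eef_pos: [0.5449, -0.2989, 0.2439]
ee_rot: [0.009, 0.707, -0.707, -0.009]
ft_force: [0.2, -0.0, -0.4]
finger_gap: 0.0853
```

```bash
python3 - <<'E'
from h import *
go(None);w=snap("wrist","q");s=snap("scene","q_s");t=snap("top","q_t")
def box(d,m,z,p): print(rectw(d,m,z,p))
f=w["frame"];hsv=cv2.cvtColor(f,cv2.COLOR_BGR2HSV);H,S,V=[hsv[...,i].astype(int) for i in range(3)]
x,y=w2p(w,[[.545,-.299,.035]])[0].astype(int)
m=np.zeros(S.shape,bool);m[y-60:y+60,x-60:x+60]=1
print("carrier+box");box(w,m&(V>60),.010,(x,y))
g=cv2.morphologyEx((m&(V>50)&(V<190)&(S>12)&(H>85)&(H<130)).astype(np.uint8),cv2.MORPH_OPEN,np.ones((4,4)))
print("box");box(w,g,.035,(x,y))
d=load("n");f=d["frame"];hsv=cv2.cvtColor(f,cv2.COLOR_BGR2HSV);S,V=hsv[...,1].astype(int),hsv[...,2].astype(int)
x,y=w2p(d,[[.6225,.283,.042]])[0].astype(int);m=np.zeros(S.shape,bool);m[y-60:y+60,x-60:x+60]=1
pl=m&(V>75)&(S<70);print("plate",rectw(d,pl,.012))
hs=cv2.morphologyEx((m&(V>195)).astype(np.uint8),cv2.MORPH_CLOSE,np.ones((9,9)));hs=cv2.morphologyEx(hs,cv2.MORPH_OPEN,np.ones((7,7)));print("hs",rectw(d,hs,.042,(x,y)))
# scene crop + wrist crop
a=cv2.resize(s["frame"][140:290,120:440],(800,375));b=cv2.resize(t["frame"][140:290,120:440],(480,225));c=cv2.resize(w["frame"][90:315,120:440],(320,225))
cv2.imwrite("pics/q2.png",np.vstack([a,np.hstack([b,c])]))
E
```

```text
t 38.8 pos [ 0.5449 -0.2989  0.2439] gap 0.0853 F [ 0.2 -0.  -0.4]
tilt y [-1.e-04  1.e-04 -1.e+00] jaw yaw deg -91.39
carrier+box
(array([ 0.54426703, -0.29791257]), (117, 84), -0.6216583251953125)
box
(array([ 0.54354999, -0.29983609]), (71, 53), -1.456512451171875)
plate (array([0.62166589, 0.28404114]), (108, 82), 16.893268585205078)
hs (array([0.63059686, 0.28328854]), (95, 61), 16.98863410949707)
```

The picture limit is reached, so the remaining checks are numeric.

```bash
python3 - <<'E'
from h import *
d=load("n")
c=p2w(d,[(180+142/2,60+190/2),(180+268/2,60+190/2),(180+266/2,60+358/2),(180+150/2,60+358/2)],.042);print("hs centre",c.mean(0),np.linalg.norm(c[0]-c[3]),np.linalg.norm(c[0]-c[1]))
t=load("q_t");a=load("a_top");f=t["frame"];hsv=cv2.cvtColor(f,cv2.COLOR_BGR2HSV);H,S,V=[hsv[...,i].astype(int) for i in range(3)]
x,y=w2p(t,[[.4645,.289,.067]])[0].astype(int)
m=np.zeros(S.shape,bool);m[y-9:y+10,x-9:x+10]=1
dk=m&(V<90);ys,xs=np.nonzero(dk);print("ring centroid",p2w(t,(xs.mean(),ys.mean()),.067),"n",dk.sum(),(xs.min(),xs.max(),ys.min(),ys.max()))
cp=m&((H<12)|(H>170))&(S>90)&(V>60);ys,xs=np.nonzero(cp);print("tube",p2w(t,(xs.mean(),ys.mean()),.081),len(xs))
for n,d in(("before",a),("after",t)):
    h=cv2.cvtColor(d["frame"],cv2.COLOR_BGR2HSV);b=(h[195:225,220:248,0]>100)&(h[195:225,220:248,0]<130)&(h[195:225,220:248,1]>120);yy,xx=np.nonzero(b);print("cap",n,xx.mean()+220,yy.mean()+195,b.sum())
l=load("l");V=l["frame"].max(2);print("ring/tube expected px in l",w2p(l,[[.4645,.289,.067],[.4645,.289,.081]]))
E
```

```text
hs centre [0.62259969 0.28227816 0.042     ] 0.08127259084874956 0.05648452131303157
ring centroid [[0.4618028  0.28890093 0.067     ]] n 206 (np.int64(177), np.int64(195), np.int64(222), np.int64(240))
tube [[0.46391519 0.28451686 0.081     ]] 42
cap before 234.79166666666666 210.91666666666666 24
cap after 234.79166666666666 210.91666666666666 24
ring/tube expected px in l [[ 16.4137436  266.44095562]
 [  3.17744293 273.7950587 ]]
```

Request:
apply_moves --translation '[[6.8,0,-36.4],[6.8,0,-36.4],[6.8,0,-36.4],[6.8,0,-36.4],[6.8,0,-36.4],[6.8,0,-36.4],[6.8,0,-36.4],[6.8,0,-36.4]]' --delta_rot '[[0,0,0],[0,0,0],[0,0,0],[0,0,0],[0,0,0],[0,0,0],[0,0,0],[0,0,0]]'

```text
time: 39.62
eef_pos: [0.4963, -0.0049, 0.2423]
ee_rot: [0.008, 0.707, -0.707, -0.01]
ft_force: [1.4, -0.1, 0.4]
finger_gap: 0.0852
```

Request:
apply_moves --translation '[[6.8,0,-36.4],[6.8,0,-36.4],[6.8,0,-36.4],[6.8,0,-36.4],[6.8,0,-36.4],[6.8,0,-36.4],[0,0,0],[0,0,0]]' --delta_rot '[[0,0,0],[0,0,0],[0,0,0],[0,0,0],[0,0,0],[0,0,0],[0,0,0],[0,0,0]]'

```text
time: 40.28
eef_pos: [0.461, 0.2139, 0.2423]
ee_rot: [-0.006, -0.707, 0.707, 0.008]
ft_force: [0.6, 1.0, -0.3]
finger_gap: 0.0857
```

```bash
python3 - <<'E'
from h import *
go(None);d=snap("wrist","r");go(None)
f=d["frame"];hsv=cv2.cvtColor(f,cv2.COLOR_BGR2HSV);H,S,V=[hsv[...,i].astype(int) for i in range(3)]
x,y=w2p(d,[[.4645,.289,.075]])[0].astype(int);print(x,y)
m=np.zeros(S.shape,bool);m[y-45:y+45,x-45:x+45]=1
cop=m&((H<14)|(H>170))&(S>90)
cs,h=cv2.findContours(cop.astype(np.uint8),cv2.RETR_CCOMP,cv2.CHAIN_APPROX_NONE)
for c,k in zip(cs,h[0]):
    if cv2.contourArea(c)>60: e=cv2.fitEllipse(c);print("tube","hole" if k[3]>=0 else "out",np.round(e[0],1),np.round(e[1],1),p2w(d,e[0],.081).round(4))
print("expected tube top",w2p(d,[[.4645,.289,.081]]))
dk=m&(V<85)&~cop
dk=cv2.morphologyEx((dk|cop).astype(np.uint8),cv2.MORPH_OPEN,np.ones((4,4)))
for c in cv2.findContours(dk,cv2.RETR_EXTERNAL,cv2.CHAIN_APPROX_NONE)[0]:
    if cv2.contourArea(c)>300:
        e=cv2.fitEllipse(c);w=p2w(d,c.reshape(-1,2),.067);print("ring out",np.round(e[0],1),np.round(e[1],1),p2w(d,e[0],.067).round(4),np.ptp(w,axis=0).round(3))
for r in range(y-44,y+45,4): print("".join("c" if cop[r,q] else "." if V[r,q]<40 else "k" if V[r,q]<85 else "B" if S[r,q]>80 else "-" for q in range(x-44,x+45,2)))
E
```

```text
t 40.28 pos [0.461  0.2139 0.2423] gap 0.0857 F [ 0.6  1.  -0.3]
tilt y [-0.0033 -0.001  -1.    ] jaw yaw deg -91.18
t 40.33 pos [0.4615 0.2128 0.2426] gap 0.0855 F [-0.1 -0.5 -0.3]
tilt y [-0.0028 -0.001  -1.    ] jaw yaw deg -91.3
208 191
tube out [209.6 189.6] [21.7 31.1] [[0.4673 0.2859 0.081 ]]
tube hole [206.8 192.6] [12.4 13.7] [[0.4643 0.289  0.081 ]]
expected tube top [[206.84261709 192.38917447]]
ring out [202.1 195. ] [ 86.  100.6] [[0.4585 0.2979 0.067 ]] [0.098 0.1   0.   ]
.............................------BBBBBk....
.............kkkk.....kkBBBBBBBBBBBBBBBBk....
...........------BBBBBBBBBBBBBBBBBBBBBBBBk...
.........kBB--BBBBBBBBBBBBBBBBBBBBBBBBBBBk...
.....kBBBBBBBBBBBBBBBBBBBBBBBBBBBBBBBBBBBBk..
......BBBBBBBBBBBBBkkkkkkk...kBBBBBBBBBBBBB..
.......BBBBBBBBkkkkkkkkkkkkkkk..kBBBBBBBBBBk.
.......kBBBBB-kkkkkBBBBBckkkkkkk..kBBBBBBBBB.
........BBBBkkkk.BBBBBccccccckkkk..kBBBBBBBBk
.........BBkkkk.kBBccccccccccckkkk..BBBBBBBBB
..........kkkk..kcccckkcccccccck.kk.kBBBBBBBB
..........kkkk..ccc.....kccccBBk....kBBBBBBBB
..........kkkkk.ccck.....cccBBBB....BBBBBBBBB
...........kkkkk.cccccccccBBBBB....BBBBBBBBBB
............kkkkkk..kccckkkkkkkkkkBBBBBBBBBBB
.............kBkkkkkkkkkkkkkkkkkkBBBBBBBBBBBB
..............BBBBkkkkkkkkkkkkBBBBBBBBBkk....
..............kBBBBBBBBBBBBBBBBBk............
...............BBBBBBBBBk....................
.............................................
.............................................
.............................................
.............................................
```

```bash
python3 -c "
from rig import r
print(r.sign_off())"
```

```text
the job is handed in; nothing more can be done
None
```

I placed all four parts in the required order and handed the job in at about 40 s. The order was tube into the bore, ring over it, heat sink on the cold plate, box in the carrier. Each part was lowered to a contact of roughly 5–6 N before I released it.

Last checks:

| Part | Result |
|---|---|
| Tube | On the bore axis within about 1 mm and at the height for its mark, from the final wrist view |
| Ring | Lies round the tube on the block. A coarse reading puts its centre about 3 mm from the bore axis at worst (limit 10 mm) |
| Heat sink | Centre about 2 mm from the plate's, and square to it |
| Box | Centre about 2 mm from the carrier's, turned about 0.01 rad |
| Capacitor | Pixel position the same as before the job |

Some checks disagreed or failed:
- **Tube:** a low-resolution top-view reading put the tube about 4.5 mm off. The closer wrist view did not bear this out.
- **Ring:** the final ring outline fit failed because it merged with the dark bench, so I read the ring from the printed pixel map instead.
- **Heat sink:** the automatic heat-sink mask merged with the plate, so its centre comes from corners I read by eye in a picture taken before the last part was moved.
- **Pictures:** the 16-picture limit was used up, so the final checks were numeric, not viewed.

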